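Hold a work torch up to the light meter

ROBOT

A 6-joint arm with a two-finger parallel gripper is mounted at the origin on the work surface. World frame = base frame: x ahead of the robot, y to its left, z up, the work surface at z = 0. Lengths are in m, angles in degrees, forces in N, time in s.
With the tool pointing down it reaches from about 0.3 to 0.75 m from the base axis. Payload 8.5 kg.
Tool frame: the origin (TCP) lies at the very end of the fingers, on their centre line; the grasp point (between the pads) lies 19 mm behind it (env.hold_point_z is the distance from the TCP to the grasp point, in m); z points along the fingers, y is the line along which they close (so a half turn about z gives the same grasp; the last joint's range is limited). The gripper opens to 85 mm and grips with 20 to 120 N. Pads are 22 mm wide; open, the fingers measure 114 mm over their backs; the gripper's body (76 mm by 85 mm) begins 54 mm behind the grasp point. The pads swing forward as they close: fully open they stand 13 mm farther back than shut.
Start: joints at [-86.247, 21.807, 74.336, -0, 83.858, -12.336], TCP at [0.152, -0.528, 0.231] pointing down, gripper open.
Joint ranges: [-178.18, 178.18], [-50.72, 133.34], [12.68, 142.11], [-81.47, 261.47], [9.98, 163.14], [-165.26, 165.26]. Speed limits (degrees/s): [136.94, 136.94, 180, 180, 180, 180].

INTERFACE

Orientations are given as a 3x3 rotation matrix whose columns are the frame's x, y, z axes.
In Python, from rig import env, optics gives the robot as it stands.
- The arm moves only by the shell command python3 -m jog 'ROWS' [OPENING] [FORCE]. ROWS is JSON, a list of rows, each an object with "linear": the shift along the tool's x, y, z in units of 40 mm (1.0 is 40 mm), a list of three; "roll": the turn about the tool's z in units of 5 degrees (1.0 is 5 degrees). A call has 1 to 12 rows; each row shifts and turns the commanded pose from where the row before left it, along the tool's axes as they then stand; what a row does not reach is not made up. A row lasts 1/12 s, in which the tool goes at most 41.7 mm and 7.16 degrees, less where a joint would pass 70% of its speed; a pose out of reach is approached as far as the arm can. A call is refused whole if a number of a shift passes 1 or a number of a turn 1, either way. A call with a gripper value outside its range is refused whole. OPENING is the opening, from -1 (shut) to 1 (fully open), set as the call begins (- or left out, the last holds). The fingers move at their own pace and stop on an object; FORCE is the grip in N (left out, the last holds). Time passes only in rows, so rows that do not move let the fingers close. It gives the time, the measured TCP pose, the force, the opening and the grip force at its end, in the units of the state.
- env.observe(): the state, without advancing time (a new reading comes with each control period).
- optics.get_image(name): name is "side" or "top"; returns the picture (400x640x3 uint8, red, green, blue); there is no depth.
- optics.calibration(name): a dict with "fov_y" (degrees; the focal length in pixels is half the picture's height over the tangent of half this angle, whatever the lens; pixels are square), "cx", "cy" (the principal point, pixels), "T" (4x4, takes a point from camera to world coordinates). Camera axes: x right, y down, z forward; pixel columns grow to the right and rows downward; lengths in m; the calibration is good to about 2 mm. A picture is of the moment at which its call begins. calibration takes no time and is no camera call.
- env.close_job(): hands the job in; it is judged then, once.
The state is a dict: "time_s": time; "q": joint angles; "qvel": joint speeds; "joint_efforts": joint torques, N m; "position": TCP position; "tool_rot": TCP orientation; "ft_force": force on the tool from outside, world axes, zero at the start; "wrist_torque": the same for the moment, N m; "grip_width": finger opening in m; "gripper_force": force on a finger pad.
Only numpy, scipy, OpenCV 4.12 (cv2) and the standard library are available. Lean on these libraries where they do the work, as an engineer would, in place of code of your own. Each camera call takes 0.05 s, during which the arm holds its last target. There are 200 camera calls.

TASK

Take the yellow torch out of the charging rack and hold it up to the light meter for a brightness reading: lens towards the meter's white sensor disc, 100 mm in front of it, midway between the red tips of the two distance rods, and pointing squarely at the sensor along the rods' tilted direction. Finish while still holding the torch there, steady in the gripper; do not put it down or let go, do not bump the meter, and leave the blue torch and the other things where they are.

Things in the scene. Friction and masses are not known exactly. Their poses are not given: they have to be found in the camera images.
- torch: yellow hand torch to be measured: square handle 30 x 30, 120 long (x = -75 to +45), three thin black bands on its rear; black round head, diameter 48, 40 long, pale lens; black tail cap; 170 long in all. Origin on the long axis, 85 mm from either end; +x points out of the lens, z up as it lies (black switch dot on top). Centre of mass within 5 mm of the origin, about 170 to 310 g
- torch_lens (a point): centre of the yellow torch's lens face, 85 mm ahead (+x) of the torch's origin; axes as the torch's
- torch_tail (a point): rear end of the yellow torch, 85 mm behind (-x) its origin; axes as the torch's
- blue_torch: blue torch, otherwise the same as the yellow one, lying in the rack's other place; leave alone. Origin on its long axis in mid-length
- rack: charging rack, fixed: black plate 170 (x) x 220 (y) x 12 high, origin under its centre. Torches lie along its x at y = +55 and -55, either colour in either place, lens to +x, axis 50 above the table. Each rests in two rubber saddles, x = -59 to -41 and +30 to +43, cheeks 45 high; between them the handle is free on both sides down to the plate. Lift straight up. Grey block 42 high at x = -68, y = 0
- meter: light meter's stand, fixed: dark steel foot 120 x 120 x 14 mm (its centre at x = +20) and a steel post of diameter 16 mm at x = +30, 394 high. Origin on the table; its front (-x) faces roughly towards the robot. The head, clamped on the post at a height that varies, is a grey box 75 x 75, 45 deep
- sensor (a point): centre of the front face of the meter's head: white disc, diameter 34, 3 mm proud. It is 280 to 340 above the table and looks 30 degrees below level. +x points into the head, away from the robot and rising 30 degrees: the way the torch must point; z up the face. Two rods, diameter 6, at y = +55 and -55 run out to red tips (diameter 10) at x = -100. The lens belongs at (-100, 0, 0)
- wrench: steel wrench lying on the table; leave alone
- carton: white carton with a red band, 75 x 95 x 60 mm, standing on the table; leave alone. Origin: centre of its underside
- can: small can with a paper label, diameter 66, height 100 mm, standing on the table; leave alone. Origin: centre of its underside
Things that resemble listed ones, but are neither listed nor needed, are in the scene too. Leave any pink or purple look-alike of the torch alone.

How it is judged:
By the outcome, as a careful person would: the job done as asked, in the order asked, and still so for the second after the job is handed in, while the arm keeps its last pose, push and grip.
It also fails if it takes over 35 s, if anything falls off the work surface, if the arm or the gripper's body presses on something with over 40 N, if the wrist force passes 120 N, or if a joint passes its speed limit or range.

## Working session

There is one attempt and no reset: what is moved stays moved. The work goes in short steps, Python scripts to look and compute and a shell command to move; the robot and the scene stay as the last step left them, time stands still between calls to the robot, and variables do not carry over. Pictures are saved under pics/ and viewed, at most 10 in all, crops included, and the job is handed in when it is done.

```bash
ls; mkdir -p pics
python3 - <<'E'
from rig import env, optics
import cv2, numpy as np
for n in("side","top"):
    cv2.imwrite(f"pics/{n}0.png",optics.get_image(n)[:,:,::-1]); print(n,optics.calibration(n))
o=env.observe(); print(o["time_s"],o["position"],o["tool_rot"],o["grip_width"],env.hold_point_z)
E
```

```text
pics
side {'fov_y': 55.29876735274648, 'cx': 320.4125715078199, 'cy': 196.25140142511506, 'T': array([[ 0.99789926, -0.03011291,  0.05736104,  0.47299655],
       [-0.06393565, -0.6006465 ,  0.79695421, -1.01740469],
       [ 0.0104551 , -0.79894743, -0.60130999,  0.89738014],
       [ 0.        ,  0.        ,  0.        ,  1.        ]])}
top {'fov_y': 57.372295934597915, 'cx': 324.7755215729223, 'cy': 203.7217529034149, 'T': array([[-0.01730573, -0.99752967,  0.06808134,  0.48219225],
       [-0.99977044,  0.01812449,  0.0114268 , -0.0485188 ],
       [-0.01263251, -0.06786796, -0.99761433,  1.20246216],
       [ 0.        ,  0.        ,  0.        ,  1.        ]])}
0.1 [ 0.15237878 -0.52817697  0.23078069] [[ 9.60838339e-01  2.77109502e-01 -1.03566923e-04]
 [ 2.77109388e-01 -9.60837441e-01  1.34116217e-03]
 [ 2.72137802e-04 -1.31733939e-03 -9.99999095e-01]] 0.08560746425561536 0.0187
```

View pics/side0.png

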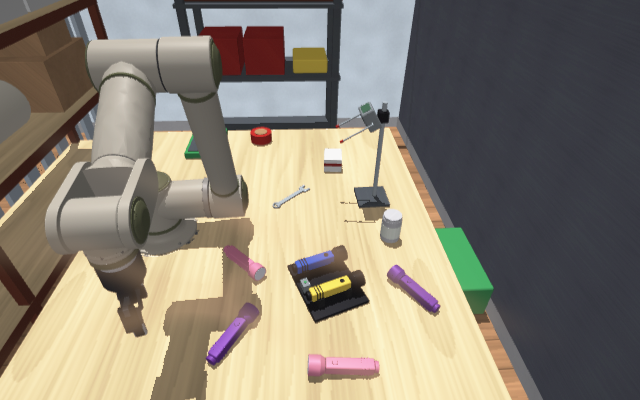

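View pics/top0.png

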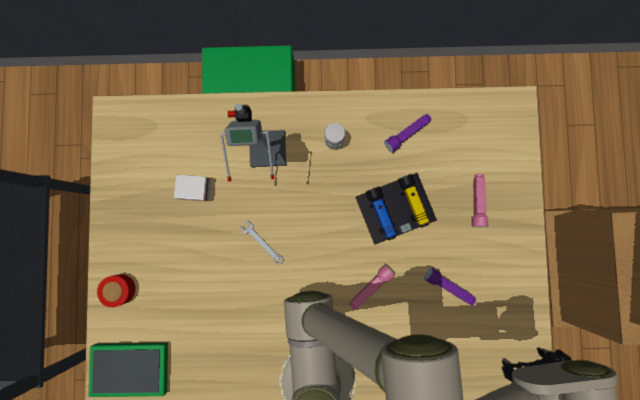

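Side view: the yellow torch is at (337,290) and the blue at (320,262) in the rack, with the meter's red tips near (341,141) and (338,125). Top view: yellow at (415,205), blue at (383,215), tips near (229,179) and (272,177). The candidates are yellow (415,205), blue (383,215), two pink and two purple look-alikes. Only the first is yellow and in the rack, so I'll crop it to confirm, then measure.

```bash
cat > h.py <<'E'
from rig import env, optics
import cv2, numpy as np
def cam(n):
    c=optics.calibration(n); f=200/np.tan(np.radians(c["fov_y"]/2)); return f,c["cx"],c["cy"],np.array(c["T"])
def ray(n,p):
    f,cx,cy,T=cam(n); d=T[:3,:3]@np.array([(p[0]-cx)/f,(p[1]-cy)/f,1]); return T[:3,3],d/np.linalg.norm(d)
def onz(n,p,z):
    o,d=ray(n,p); return o+d*(z-o[2])/d[2]
def tri(a,b):
    o1,d1=ray("side",a);o2,d2=ray("top",b)
    s=np.linalg.lstsq(np.c_[d1,-d2],o2-o1,rcond=None)[0]
    p,q=o1+s[0]*d1,o2+s[1]*d2; return (p+q)/2,np.linalg.norm(p-q)
def proj(n,P):
    f,cx,cy,T=cam(n); v=T[:3,:3].T@(np.array(P)-T[:3,3]); return np.array([cx+f*v[0]/v[2],cy+f*v[1]/v[2]])
def blobs(im,lo,hi,amin=3):
    m=cv2.inRange(cv2.cvtColor(im,cv2.COLOR_RGB2HSV),lo,hi)
    n,l,s,c=cv2.connectedComponentsWithStats(m); return [(s[i,4],c[i].round(1),l==i) for i in range(1,n) if s[i,4]>=amin]
E
python3 - <<'E'
from h import *
I={n:cv2.imread(f"pics/{n}0.png")[:,:,::-1] for n in("side","top")}
for n in I:
    im=np.ascontiguousarray(I[n])
    for nm,lo,hi in(("red",(0,150,90),(6,255,255)),("red2",(174,150,90),(180,255,255)),("yel",(22,150,120),(34,255,255)),("blue",(108,130,60),(125,255,255))):
        for a,c,m in blobs(im,lo,hi):
            if nm in("yel","blue") and a<100: continue
            print(n,nm,a,c,end=" ")
            if nm in("yel","blue"):
                ys,xs=np.nonzero(m); r=cv2.minAreaRect(np.c_[xs,ys].astype(np.float32)); print(r,end="")
            print()
def cr(n,x,y,w,h,k): return cv2.resize(I[n][y:y+h,x:x+w],(w*k,h*k),interpolation=cv2.INTER_CUBIC)
a=np.vstack([np.hstack([cr("top",350,165,100,85,4),cr("side",280,235,100,85,4)]),np.hstack([cr("top",205,100,100,60,4)[:240],cr("side",325,90,100,60,4)])])
cv2.imwrite("pics/crop0.png",a[:,:,::-1])
E
```

```text
side red 379 [227.6  57.6] 
side red 3 [234.  39.] 
side red 523 [269.   55.2] 
side red 3 [271.  42.] 
side red 3 [276.3  49.7] 
side red 6 [244.2  51.8] 
side red 4 [235.8  56.2] 
side red 3 [245.3  57. ] 
side red 12 [250.2  62. ] 
side red 7 [248.1  70. ] 
side red 28 [257.4  71.1] 
side red 6 [336.7 126.2] 
side red 264 [260.7 136.2] 
side red 5 [341. 141.] 
side red 26 [333.4 164.3] 
side yel 811 [309.  60.] ((309.5, 60.0), (24.0, 33.0), 90.0)
side yel 189 [337.1 289.1] ((337.2808837890625, 288.449462890625), (10.811978340148926, 30.527935028076172), 57.9946174621582)
top red 40 [231.2 113.5] 
top red 11 [272.1 176.4] 
top red 9 [228.8 178.9] 
top red 478 [113.4 291. ] 
top yel 355 [416.7 205.1] ((416.7079772949219, 205.1194610595703), (38.283992767333984, 9.88652515411377), 67.7509765625)
top blue 312 [383.9 218.9] ((383.745849609375, 218.10354614257812), (39.376075744628906, 11.181706428527832), 67.83365631103516)
```

View pics/crop0.png

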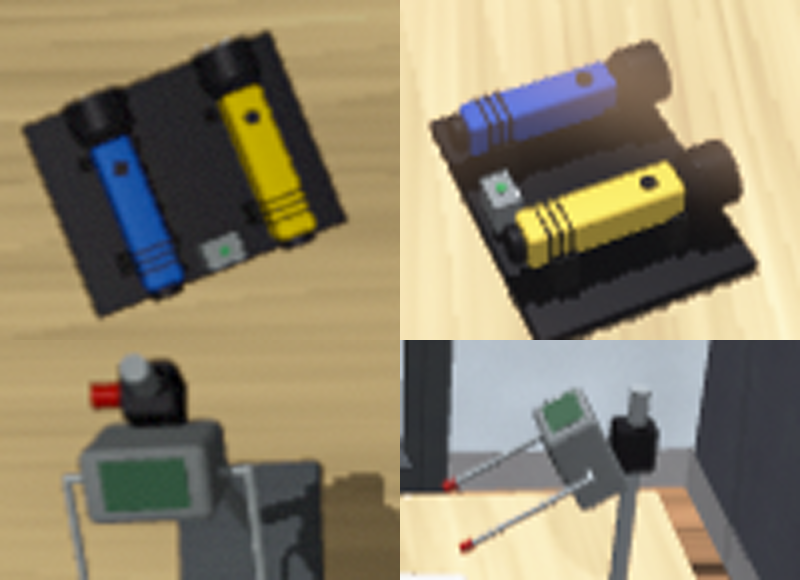

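The crop confirms that the yellow torch (switch dot on top, three rear bands) lies in the rack's right-hand place with its lens up-left in the top view. The tail cap is narrow, and thin saddle cheeks show beside the handle.

Run:
```python
from h import *
I={n:np.ascontiguousarray(cv2.imread(f"pics/{n}0.png")[:,:,::-1]) for n in("side","top")}
A=tri((336.7,126.2),(228.8,178.9));B=tri((341,141),(272.1,176.4)); print(A,B)
M=(A[0]+B[0])/2; d=A[0]-B[0]; print("len",np.linalg.norm(d),"mid",M,"yaw",np.degrees(np.arctan2(-d[0],d[1])))
# weighted-red centroid check by pixels
for n,c in (("side",(336.7,126.2)),("side",(341,141)),("top",(228.8,178.9)),("top",(272.1,176.4))):
    x,y=map(round,c); p=I[n][y-4:y+5,x-4:x+5].astype(float); w=np.clip(p[...,0]-np.maximum(p[...,1],p[...,2])-25,0,None)
    g=np.mgrid[-4:5,-4:5]; print(n,x+(g[1]*w).sum()/w.sum(),y+(g[0]*w).sum()/w.sum())
# torch: handle top face, top view, z=.065
for nm,lo,hi in(("yel",(20,120,70),(36,255,255)),("blue",(108,130,60),(125,255,255))):
    m=max(blobs(I["top"],lo,hi,50),key=lambda b:b[0])[2]; ys,xs=np.nonzero(m)
    P=np.array([onz("top",(x,y),.062)[:2] for x,y in zip(xs,ys)]); r=cv2.minAreaRect((P*1000).astype(np.float32)); print(nm,r)
    v=np.linalg.svd(P-P.mean(0))[2][0]; v=v*np.sign(v[0]); print(P.mean(0),np.degrees(np.arctan2(v[1],v[0])), ((P-P.mean(0))@v).min(),((P-P.mean(0))@v).max())
# rack plate outline
m=cv2.inRange(I["top"][160:250,345:445],(0,0,0),(45,45,45));cs=cv2.findContours(m,0,2)[0];c=max(cs,key=cv2.contourArea)
P=np.array([onz("top",(p[0][0]+345,p[0][1]+160),.012)[:2] for p in c]);print("rack",cv2.minAreaRect((P*1000).astype(np.float32)))
```

```text
(array([0.61402653, 0.2046979 , 0.28342412]), np.float64(0.002951530585756969)) (array([0.61775911, 0.09423502, 0.28475252]), np.float64(0.0022277148940401644))
len 0.11053390913665567 mid [0.61589282 0.14946646 0.28408832] yaw 1.9353071150323216
side 337.040971168437 126.08649468892261
side 341.0521609538003 140.91952309985098
top 228.73241852487135 178.852487135506
top 271.9297629499561 176.70500438981563
yel ((549.7189331054688, -320.14349365234375), (122.798095703125, 37.18669128417969), 19.925701141357422)
[ 0.55002429 -0.32044004] 20.46059222093434 -0.06156177053679452 0.06120806667395192
blue ((512.02294921875, -218.1192626953125), (122.02003479003906, 34.952362060546875), 20.541210174560547)
[ 0.50945539 -0.21865832] 20.76698548895068 -0.058429000701333375 0.06360573638601545
rack ((545.5167236328125, -265.83660888671875), (170.47972106933594, 212.1537628173828), 20.395477294921875)
```

Both checks hold: the tip spacing comes out at 110.5 mm and the torch spacing at 109 mm. The target lens point is (0.616, 0.149, 0.284) with yaw 1.9°. The yellow torch's origin is about (0.564, -0.316) with yaw 20.5°.

The tool cannot tilt. I'll grip the torch at x = -27 and pivot it in the pads against a rack cheek to raise the lens 30°, then tighten the grip.

```bash
python3 -m jog '[{"linear":[0,0,0],"roll":-0.88},{"linear":[0.985,-0.123,0],"roll":0},{"linear":[0.985,-0.123,0],"roll":0},{"linear":[0.985,-0.123,0],"roll":0},{"linear":[0.985,-0.123,0],"roll":0},{"linear":[0.985,-0.123,0],"roll":0},{"linear":[0.985,-0.123,0],"roll":0},{"linear":[0.985,-0.123,0],"roll":0},{"linear":[0.985,-0.123,0],"roll":0},{"linear":[0.985,-0.123,0],"roll":0},{"linear":[0.985,-0.123,0],"roll":0},{"linear":[0.985,-0.123,0],"roll":0}]' 0.4 20; python3 -m jog '[{"linear":[0,0,0],"roll":0},{"linear":[0,0,0],"roll":0}]'
```

```text
time_s: 1.1
position: [0.541, -0.3246, 0.231]
tool_rot: [[0.937, 0.35, -0.001], [0.35, -0.937, 0.001], [-0.0, -0.001, -1.0]]
ft_force: [0.1, -1.0, 0.4]
grip_width: 0.0596
gripper_force: 0.0
time_s: 1.27
position: [0.5406, -0.3247, 0.2304]
tool_rot: [[0.936, 0.353, -0.001], [0.353, -0.936, 0.001], [-0.001, -0.001, -1.0]]
ft_force: [0.6, 0.7, 0.4]
grip_width: 0.0599
gripper_force: 0.0
```

```bash
python3 -m jog '[{"linear":[-0.05,0,0.9],"roll":0},{"linear":[0,0,0.9],"roll":0},{"linear":[0,0,0.9],"roll":0},{"linear":[0,0,0.9],"roll":0},{"linear":[0,0,0.6],"roll":0},{"linear":[0,0,0.5],"roll":0},{"linear":[0,0,0.3],"roll":0},{"linear":[0,0,0],"roll":0},{"linear":[0,0,0],"roll":0}]'; python3 -m jog '[{"linear":[0,0,0],"roll":0},{"linear":[0,0,0],"roll":0},{"linear":[0,0,0],"roll":0},{"linear":[0,0,0],"roll":0},{"linear":[0,0,0],"roll":0},{"linear":[0,0,0],"roll":0},{"linear":[0,0,0],"roll":0},{"linear":[0,0,0],"roll":0},{"linear":[0,0,0],"roll":0}]' -1 40
```

```text
time_s: 2.02
position: [0.5367, -0.3275, 0.0313]
tool_rot: [[0.937, 0.349, -0.001], [0.349, -0.937, 0.001], [-0.001, -0.001, -1.0]]
ft_force: [-0.0, -0.5, -0.1]
grip_width: 0.0596
gripper_force: 0.0
time_s: 2.77
position: [0.5381, -0.3272, 0.0329]
tool_rot: [[0.937, 0.35, 0.002], [0.35, -0.937, -0.002], [0.001, 0.002, -1.0]]
ft_force: [-0.3, 0.8, 5.6]
grip_width: 0.0296
gripper_force: 41.1
```

```bash
python3 -m jog '[{"linear":[0,0,-0.5],"roll":0},{"linear":[0,0,-0.8],"roll":0},{"linear":[0,0,-0.9],"roll":0},{"linear":[0,0,-0.8],"roll":0},{"linear":[-0.28,0.7,0],"roll":0},{"linear":[-0.28,0.7,0],"roll":0},{"linear":[0,0,0],"roll":-1},{"linear":[0,0,0],"roll":-1},{"linear":[0,0,0],"roll":-1},{"linear":[0,0,0],"roll":-1},{"linear":[0,0,0],"roll":-1},{"linear":[0,0,0],"roll":-1}]'; python3 -m jog '[{"linear":[0,0,0],"roll":-1},{"linear":[0,0,0],"roll":-1},{"linear":[0,0,0],"roll":-1},{"linear":[0,0,0],"roll":-1},{"linear":[0,0,0],"roll":-1},{"linear":[0,0,0],"roll":-1},{"linear":[0,0,0],"roll":-1},{"linear":[0,0,0],"roll":-1},{"linear":[0,0,0],"roll":-1},{"linear":[0,0,0],"roll":-1},{"linear":[0,0,0],"roll":-1},{"linear":[0,0,0],"roll":-1}]'
python3 - <<'E'
from h import *
I={n:np.ascontiguousarray(optics.get_image(n)) for n in("side","top")}
def cr(n,x,y,w,h,k): return cv2.resize(I[n][y:y+h,x:x+w],(w*k,h*k),interpolation=cv2.INTER_CUBIC)
a=np.hstack([cr("top",340,160,100,140,4),cr("side",270,200,100,140,4)]);a=np.clip(a.astype(float)*1.6+20,0,255).astype(np.uint8)
cv2.imwrite("pics/lift.png",a[:,:,::-1]); print(env.observe()["position"],env.observe()["q"])
c,u,v=np.array([.5445,-.2645]),np.array([.9367,.3502]),np.array([-.3502,.9367])
for x,y in((-50,-76),(-50,-34),(36,-76),(36,-34)):
    P=np.r_[c+u*x/1e3+v*y/1e3,.045]; print((x,y),((proj("top",P)-(340,160))*4).round(),((proj("side",P)-(270,200))*4+(400,0)).round())
E
```

```text
time_s: 3.77
position: [0.5358, -0.3869, 0.1511]
tool_rot: [[0.633, 0.774, -0.001], [0.774, -0.633, 0.0], [-0.0, -0.001, -1.0]]
ft_force: [-0.1, -0.7, -1.8]
grip_width: 0.0297
gripper_force: 42.5
time_s: 4.77
position: [0.5359, -0.3869, 0.1512]
tool_rot: [[-0.354, 0.935, -0.001], [0.935, 0.354, 0.0], [0.001, -0.001, -1.0]]
ft_force: [-0.3, 0.1, -2.6]
grip_width: 0.0294
gripper_force: 42.5
[ 0.53591472 -0.38693366  0.15117592] [-4.60616605e+01  3.64208976e+01  6.20611663e+01 -1.84022009e-02
  8.15546492e+01 -6.66004952e+01]
(-50, -76) [343. 214.] [601. 395.]
(-50, -34) [293. 234.] [577. 350.]
(36, -76) [301. 113.] [713. 355.]
(36, -34) [252. 133.] [686. 313.]
```

View pics/lift.png

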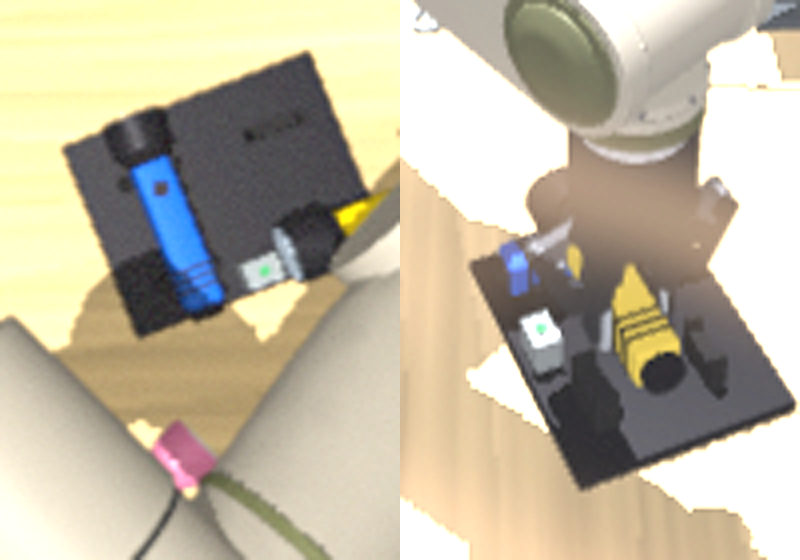

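The torch is held level with its lens over the rack. The empty saddles stand free, the front one at about (275,126) in the top crop and about 49 mm wide. I'll lower the torch onto the rear saddle's outer cheek with a light grip so that it pivots.

```bash
python3 -m jog '[{"linear":[0,0,0.7],"roll":0},{"linear":[0,0,0.8],"roll":0},{"linear":[0,0,0.7],"roll":0},{"linear":[0,0,0.4],"roll":0},{"linear":[0,0,0],"roll":0},{"linear":[0,0,0],"roll":0}]' - 20; python3 -m jog '[{"linear":[0,0,0.08],"roll":0},{"linear":[0,0,0.08],"roll":0},{"linear":[-0.01,0,0.08],"roll":0},{"linear":[-0.01,0,0.05],"roll":0},{"linear":[0,0,0],"roll":0},{"linear":[0,0,0],"roll":0}]'
```

```text
time_s: 5.37
position: [0.5361, -0.387, 0.0473]
tool_rot: [[-0.348, 0.937, -0.001], [0.937, 0.348, 0.001], [0.001, -0.001, -1.0]]
ft_force: [0.0, 0.2, -1.5]
grip_width: 0.0297
gripper_force: 42.6
time_s: 5.87
position: [0.5373, -0.3888, 0.0382]
tool_rot: [[-0.35, 0.937, 0.003], [0.937, 0.35, -0.003], [-0.004, 0.002, -1.0]]
ft_force: [0.0, -1.0, 7.7]
grip_width: 0.0296
gripper_force: 44.8
```

```bash
python3 -m jog '[{"linear":[0,0,0],"roll":0},{"linear":[0,0,0.06],"roll":0},{"linear":[-0.02,0,0.06],"roll":0},{"linear":[0,0,0],"roll":0}]' -1 20;  python3 -m jog '[{"linear":[-0.02,0,0.06],"roll":0},{"linear":[-0.02,0,0.06],"roll":0},{"linear":[0,0,0.05],"roll":0},{"linear":[0,0,0],"roll":0},{"linear":[0,0,0],"roll":0}]'
cat > m.py <<'E'
from h import *
import sys
# torch tilt: yellow handle and dark parts, crops
I={n:np.ascontiguousarray(optics.get_image(n)) for n in("side","top")}
o=env.observe(); P=o["position"]
T=[]
for n in I:
    x,y=proj(n,P).round().astype(int); x=min(max(x-50,0),540); y=min(max(y-75,0),260)
    T.append(cv2.resize(I[n][y:y+140,x:x+100],(400,560),interpolation=cv2.INTER_CUBIC)); print(n,"origin",x,y)
a=np.clip(np.hstack(T).astype(float)*1.5+15,0,255).astype(np.uint8)
cv2.imwrite(f"pics/{sys.argv[1]}.png",a[:,:,::-1])
np.savez(f"{sys.argv[1]}.npz",**I)
E
python3 m.py piv1
```

```text
time_s: 6.2
position: [0.5378, -0.39, 0.0339]
tool_rot: [[-0.35, 0.937, 0.004], [0.937, 0.35, -0.004], [-0.005, 0.002, -1.0]]
ft_force: [-0.5, -1.3, 11.3]
grip_width: 0.0291
gripper_force: 46.5
time_s: 6.62
position: [0.5383, -0.3914, 0.0271]
tool_rot: [[-0.35, 0.937, 0.004], [0.937, 0.35, -0.004], [-0.005, 0.002, -1.0]]
ft_force: [-0.4, -0.9, 11.7]
grip_width: 0.0294
gripper_force: 48.7
side origin 276 239
top origin 386 134
```

View pics/piv1.png

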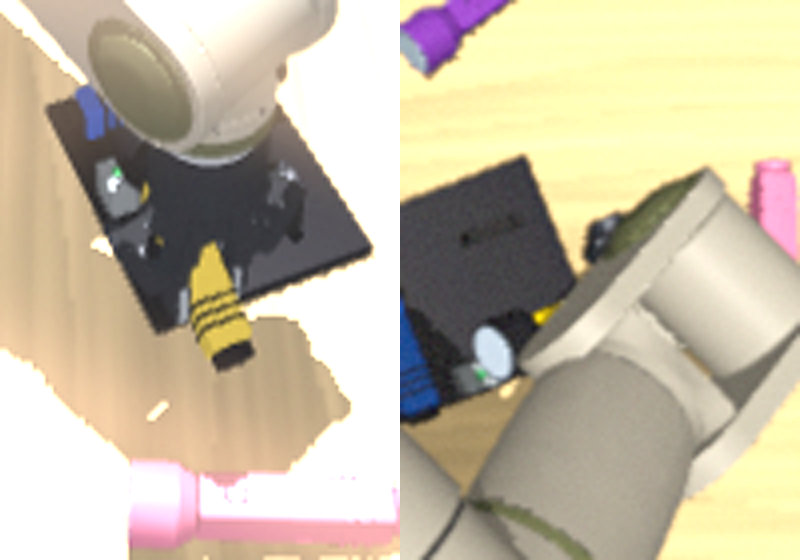

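It pivots: the lens face is now open to the top view at crop (493,353), and the tail cap hangs at crop (234,355) in the side view. I'll compute the tilt by intersecting these rays with the torch's vertical plane.

```bash
cat > ang.py <<'E'
from h import *
def ang(sp,tp):
    s=env.observe(); P=s["position"]; R=s["tool_rot"]; n=R[:,1].copy(); n[2]=0; n/=np.linalg.norm(n)
    def hit(c,p):
        o,d=ray(c,p); return o+d*(n@(P-o))/(n@d)
    out={}
    if sp is not None: out["tail"]=hit("side",sp)
    if tp is not None: out["lens"]=hit("top",tp)
    h=R[:,0]*1; h[2]=0; h/=np.linalg.norm(h)
    G=P-np.array([0,0,-.0187]) if False else P+np.array([0,0,.0187])
    for k,v in out.items():
        r=v-G; print(k,v.round(4),"rel",((r@h).round(4),r[2].round(4)),"ang",np.degrees(np.arctan2(r[2],r@h)).round(1))
    if len(out)==2:
        d=out["lens"]-out["tail"]; print("len",np.linalg.norm(d),"ang",np.degrees(np.arctan2(d[2],d@h)))
E
python3 -c "
from ang import *
ang((334.5,327.8),(409.3,222.3))"
```

```text
tail [ 0.5557 -0.4378  0.0332] rel (np.float64(-0.0496), np.float64(-0.0126)) ang -165.7
lens [ 0.4963 -0.2787  0.1467] rel (np.float64(0.1203), np.float64(0.1009)) ang 40.0
len 0.20433858676826028 ang 33.75118741841806
```

```bash
python3 -m jog '[{"linear":[-0.02,0,0.06],"roll":0},{"linear":[-0.02,0,0.05],"roll":0},{"linear":[0,0,0],"roll":0},{"linear":[0,0,0],"roll":0}]' -1 20;  python3 -m jog '[{"linear":[0,0,-0.3],"roll":0},{"linear":[0,0,-0.8],"roll":0},{"linear":[0,0,-0.9],"roll":0},{"linear":[0,0,-0.9],"roll":0},{"linear":[-0.8,0,-0.6],"roll":0},{"linear":[-0.5,0,0],"roll":1},{"linear":[0,0,0],"roll":1},{"linear":[0,0,0],"roll":1},{"linear":[0,0,0],"roll":1},{"linear":[0,0,0],"roll":1},{"linear":[0,0,0],"roll":1},{"linear":[0,0,0],"roll":1}]' -1 60
python3 -m jog '[{"linear":[0,0,0],"roll":1},{"linear":[0,0,0],"roll":1},{"linear":[0,0,0],"roll":1},{"linear":[0,0,0],"roll":1},{"linear":[0,0,0],"roll":1},{"linear":[0,0,0],"roll":1},{"linear":[0,0,0],"roll":1},{"linear":[0,0,0],"roll":1},{"linear":[0,0,0],"roll":1},{"linear":[0,0,0],"roll":1},{"linear":[0,0,0],"roll":1},{"linear":[0,0,0],"roll":0.8}]'
python3 m.py air1
```

```text
time_s: 7.05
position: [0.539, -0.3926, 0.0225]
tool_rot: [[-0.35, 0.937, 0.004], [0.937, 0.35, -0.004], [-0.005, 0.002, -1.0]]
ft_force: [0.4, 0.4, 11.5]
grip_width: 0.0295
gripper_force: 49.4
time_s: 8.05
position: [0.5559, -0.44, 0.1602]
tool_rot: [[0.255, 0.967, -0.0], [0.967, -0.255, 0.0], [0.0, -0.0, -1.0]]
ft_force: [-0.6, 0.2, -2.4]
grip_width: 0.0292
gripper_force: 59.9
time_s: 9.05
position: [0.5558, -0.44, 0.1602]
tool_rot: [[0.96, 0.279, -0.001], [0.279, -0.96, 0.0], [-0.0, -0.0, -1.0]]
ft_force: [-0.6, 0.2, -2.8]
grip_width: 0.0292
gripper_force: 59.9
side origin 286 222
top origin 416 125
```

View pics/air1.png

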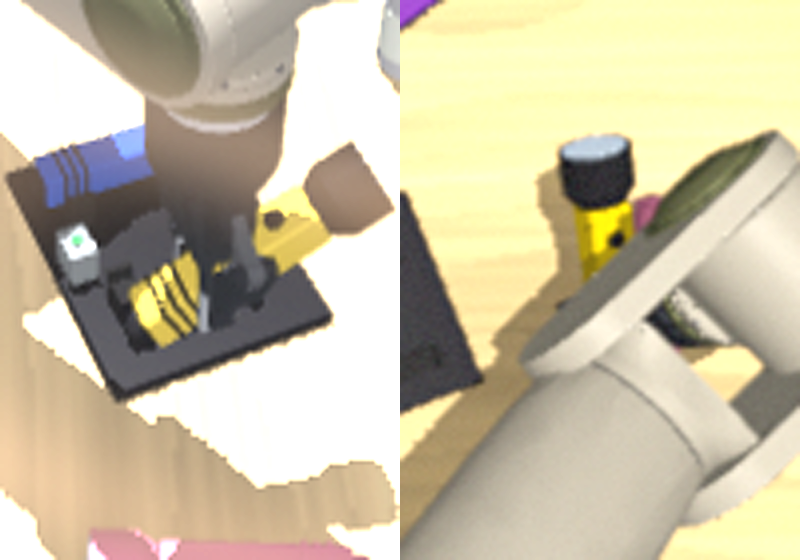

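The torch is tilted lens up in the side view: lens rim centre at crop (372,178), tail cap at (133,317). In the top view the lens is at crop (597,148).

```bash
python3 -c "
from ang import *
ang((319.25,301.25),(465.25,162))
print(tri((379,266.5),(465.25,162)))
s=env.observe();P=s['position'];n=s['tool_rot'][:,1]
o,d=ray('side',(379,266.5));L=o+d*(n@(P-o))/(n@d)
o,d=ray('side',(319.25,301.25));T=o+d*(n@(P-o))/(n@d)
D=L-T;print(L,T,np.linalg.norm(D),np.degrees(np.arcsin(D[2]/np.linalg.norm(D))))
G=P+[0,0,.0187];print(np.linalg.norm(L-G),np.degrees(np.arcsin((L-G)[2]/np.linalg.norm(L-G))))
"
```

```text
tail [ 0.5142 -0.4523  0.1632] rel (np.float64(-0.0435), np.float64(-0.0156)) ang -160.2
lens [ 0.652  -0.4117  0.2388] rel (np.float64(0.1002), np.float64(0.06)) ang 30.9
len 0.16240358357475185 ang 27.755022489484173
(array([ 0.6544436 , -0.41448286,  0.2318494 ]), np.float64(0.0023852489120719323))
[ 0.65692115 -0.41023925  0.22730657] [ 0.51416308 -0.45234937  0.16321329] 0.16205270336841843 23.297711939208988
0.11596412652532996 24.699666561372712
```

```bash
cat > edge.py <<'E'
from h import *
import sys
I=np.load(sys.argv[1]+".npz"); im=I["side"]
s=env.observe();P=s['position'];R=s['tool_rot'];n=R[:,1].copy();n[2]=0;n/=np.linalg.norm(n);h=np.array([-n[1],n[0],0])
if h@R[:,0]<0:h=-h
if n[1]>0:n=-n   # towards side camera
x0,y0=proj("side",P).round().astype(int)
m=cv2.inRange(cv2.cvtColor(im,cv2.COLOR_RGB2HSV),(18,110,60),(36,255,255)); k=np.zeros_like(m); k[max(y0-60,0):y0+60,max(x0-60,0):x0+70]=255; m&=k
G=P+[0,0,.0187]
for name,off,fn in(("lower",.015,max),("upper",-.015,min)):
    pts=[]
    for x in range(640):
        ys=np.nonzero(m[:,x])[0]
        if len(ys)<2: continue
        y=fn(ys)+(.5 if fn is max else -.5); o,d=ray("side",(x,y)); q=o+d*(n@(P+n*off-o))/(n@d)-G; pts.append((q@h,q[2]))
    p=np.array(pts)*1000; best=None
    rng=np.random.default_rng(0)
    for _ in range(500):
        a,b=p[rng.choice(len(p),2,False)]
        if abs(a[0]-b[0])<15: continue
        t=(b-a)/np.linalg.norm(b-a); e=abs((p-a)@[-t[1],t[0]]); c=(e<1.5).sum()
        if best is None or c>best[0]: best=(c,e<1.5)
    q=p[best[1]]; vx,vy,X,Y=cv2.fitLine(q.astype(np.float32),cv2.DIST_L2,0,.01,.01).ravel(); t=np.degrees(np.arctan2(vy*np.sign(vx),abs(vx)))
    nn=np.array([-np.sin(np.radians(t)),np.cos(np.radians(t))]); print(name,len(p),best[0],"ang",t.round(2),"offset from grasp mm",(nn@[X,Y]).round(1),"span",q[:,0].min().round(),q[:,0].max().round())
E
python3 edge.py air1
```

```text
lower 39 16 ang 28.23 offset from grasp mm -13.0 span -22.0 72.0
upper 39 24 ang 25.84 offset from grasp mm 12.6 span -41.0 64.0
```

The edges put the tilt at about 27°. I'll press once more, about 2 mm deeper, to reach 30°.

```bash
python3 -m jog '[{"linear":[0,0,0],"roll":-1},{"linear":[0,0,0],"roll":-1},{"linear":[0,0,0],"roll":-1},{"linear":[0,0,0],"roll":-1},{"linear":[0,0,0],"roll":-1},{"linear":[0,0,0],"roll":-1},{"linear":[0,0,0],"roll":-1},{"linear":[0,0,0],"roll":-1},{"linear":[0,0,0],"roll":-1},{"linear":[0,0,0],"roll":-1},{"linear":[0,0,0],"roll":-1},{"linear":[0,0,0],"roll":-1}]'
python3 -m jog '[{"linear":[0,0,0],"roll":-1},{"linear":[0,0,0],"roll":-1},{"linear":[0,0,0],"roll":-1},{"linear":[0,0,0],"roll":-1},{"linear":[0,0,0],"roll":-1},{"linear":[0,0,0],"roll":-1},{"linear":[0.64,0,0.3],"roll":-0.8},{"linear":[0.64,0,0.8],"roll":0},{"linear":[0,0,0.9],"roll":0},{"linear":[0,0,0.8],"roll":0},{"linear":[0,0,0.5],"roll":0},{"linear":[0,0,0],"roll":0}]'
python3 -m jog '[{"linear":[0,0,0],"roll":0},{"linear":[0,0,0.08],"roll":0},{"linear":[0,0,0.08],"roll":0},{"linear":[0,0,0.05],"roll":0},{"linear":[0,0,0.05],"roll":0},{"linear":[0,0,0],"roll":0},{"linear":[0,0,0],"roll":0}]' -1 20
```

```text
time_s: 10.15
position: [0.5559, -0.4401, 0.1601]
tool_rot: [[0.227, 0.974, -0.0], [0.974, -0.227, 0.0], [0.0, -0.0, -1.0]]
ft_force: [0.5, 0.4, -1.6]
grip_width: 0.0294
gripper_force: 59.9
time_s: 11.15
position: [0.5387, -0.3904, 0.0242]
tool_rot: [[-0.352, 0.936, -0.004], [0.936, 0.352, 0.004], [0.006, -0.002, -1.0]]
ft_force: [-0.2, 1.0, -3.0]
grip_width: 0.0297
gripper_force: 60.2
time_s: 11.73
position: [0.5409, -0.3931, 0.0203]
tool_rot: [[-0.35, 0.937, 0.004], [0.937, 0.35, -0.004], [-0.005, 0.002, -1.0]]
ft_force: [-0.6, -1.1, 9.6]
grip_width: 0.0298
gripper_force: 62.0
```

```bash
python3 -m jog '[{"linear":[0,0,-0.3],"roll":0},{"linear":[0,0,-0.8],"roll":0},{"linear":[0,0,-0.9],"roll":0},{"linear":[0,0,-0.9],"roll":0},{"linear":[0,0,-0.9],"roll":1},{"linear":[0,0,0],"roll":1},{"linear":[0,0,0],"roll":1},{"linear":[0,0,0],"roll":1},{"linear":[0,0,0],"roll":1},{"linear":[0,0,0],"roll":1},{"linear":[0,0,0],"roll":1},{"linear":[0,0,0],"roll":1}]' -1 100
python3 -m jog '[{"linear":[0,0,0],"roll":1},{"linear":[0,0,0],"roll":1},{"linear":[0,0,0],"roll":1},{"linear":[0,0,0],"roll":1},{"linear":[0,0,0],"roll":1},{"linear":[0,0,0],"roll":1},{"linear":[0,0,0],"roll":1},{"linear":[0,0,0],"roll":1},{"linear":[0,0,0],"roll":1},{"linear":[0,0,0],"roll":1},{"linear":[0,0,0],"roll":1},{"linear":[0,0,0],"roll":1}]'
python3 -m jog '[{"linear":[0,0,0],"roll":1},{"linear":[0,0,0],"roll":0.7},{"linear":[0,0,0],"roll":0},{"linear":[0,0,0],"roll":0}]'
python3 m.py air2; python3 edge.py air2
```

```text
time_s: 12.73
position: [0.5396, -0.3915, 0.1702]
tool_rot: [[0.338, 0.941, 0.0], [0.941, -0.338, -0.0], [-0.0, 0.0, -1.0]]
ft_force: [0.3, 0.7, -3.4]
grip_width: 0.0289
gripper_force: 98.9
time_s: 13.73
position: [0.5396, -0.3914, 0.1701]
tool_rot: [[0.984, 0.178, -0.0], [0.178, -0.984, 0.0], [-0.0, -0.0, -1.0]]
ft_force: [-0.7, -0.9, -1.2]
grip_width: 0.029
gripper_force: 98.9
time_s: 14.07
position: [0.5397, -0.3916, 0.1699]
tool_rot: [[0.999, 0.037, 0.0], [0.037, -0.999, -0.0], [0.0, 0.0, -1.0]]
ft_force: [0.4, 0.5, -2.3]
grip_width: 0.0291
gripper_force: 98.9
side origin 278 204
top origin 401 131
lower 36 26 ang 29.35 offset from grasp mm -12.5 span -29.0 69.0
upper 36 23 ang 27.76 offset from grasp mm 13.3 span -41.0 61.0
```

View pics/air2.png

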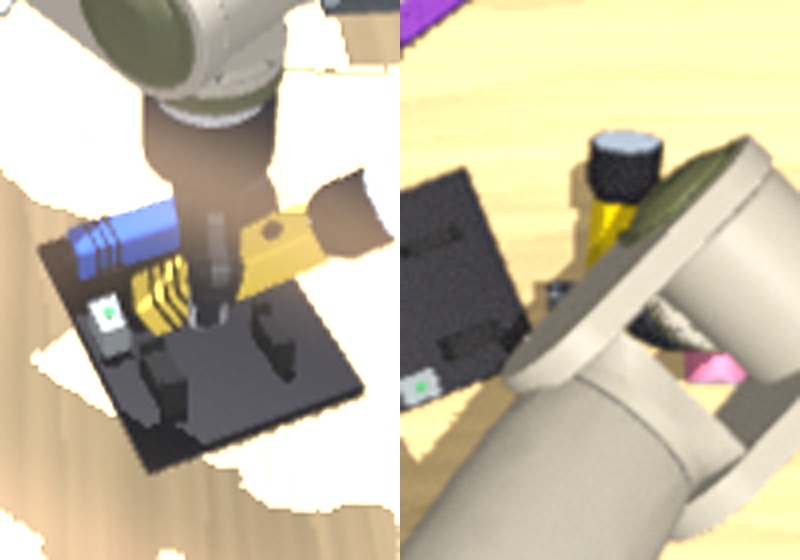

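The torch is tilted lens up: lens centre at side crop (377,207) and top crop (627,143). The edge fits give 28 to 29°. I'll triangulate the lens relative to the grasp point and plan the approach.

```bash
python3 -c "
from h import *
s=env.observe();P=s['position'];R=s['tool_rot'];G=P+[0,0,.0187]
L,e=tri((372.2,255.75),(457.75,166.75));r=L-G
print(L,e,'rel tool',R.T@r,np.linalg.norm(r),np.degrees(np.arctan2(r[2],np.hypot(r[0],r[1]))))
"
```

```text
[ 0.64091    -0.39012138  0.24303237] 0.003767364532646697 rel tool [ 0.10111     0.00222102 -0.05466191] 0.11496125252097916 28.392733306591147
```

```bash
python3 -m jog '[{"linear":[-0.14,-0.97,0],"roll":0},{"linear":[-0.14,-0.97,0],"roll":0},{"linear":[-0.14,-0.97,0],"roll":0},{"linear":[-0.14,-0.97,0],"roll":0},{"linear":[-0.14,-0.97,0],"roll":0},{"linear":[-0.14,-0.97,0],"roll":0},{"linear":[-0.14,-0.97,0],"roll":0},{"linear":[-0.14,-0.97,0],"roll":0},{"linear":[-0.14,-0.97,0],"roll":0},{"linear":[-0.14,-0.97,0],"roll":0},{"linear":[-0.14,-0.97,0],"roll":0},{"linear":[-0.14,-0.97,0],"roll":0}]'; python3 -m jog '[{"linear":[-0.1,-0.9,0],"roll":0},{"linear":[-0.1,-0.9,0],"roll":0},{"linear":[0,0,0],"roll":0},{"linear":[0,0,0],"roll":0}]'
python3 m.py met1; python3 edge.py met1
```

```text
time_s: 15.17
position: [0.4558, 0.073, 0.1698]
tool_rot: [[0.999, 0.036, 0.001], [0.036, -0.999, -0.0], [0.001, 0.0, -1.0]]
ft_force: [0.9, 0.9, -1.9]
grip_width: 0.0288
gripper_force: 99.4
time_s: 15.5
position: [0.4456, 0.1444, 0.1697]
tool_rot: [[0.999, 0.039, 0.001], [0.039, -0.999, 0.0], [0.001, 0.0, -1.0]]
ft_force: [-0.3, -0.6, -2.4]
grip_width: 0.0288
gripper_force: 99.8
side origin 240 89
top origin 212 168
lower 26 17 ang 29.22 offset from grasp mm -11.4 span -25.0 71.0
upper 26 20 ang 29.01 offset from grasp mm 14.8 span -42.0 59.0
```

View pics/met1.png

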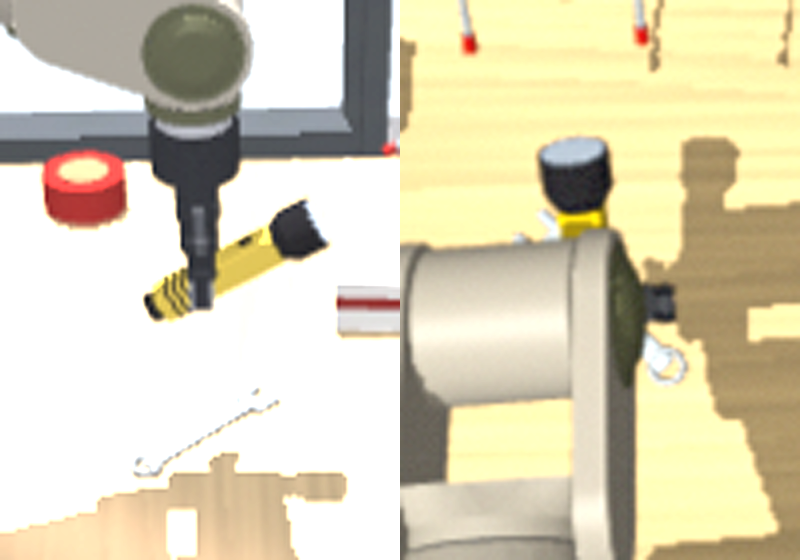

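Near the meter the torch is at about 29°, with the lens at side crop (317,224) and top crop (575,152). The red tips are visible at top crop (469,43) and (641,36).

```bash
python3 -c "
from h import *
s=env.observe();P=s['position'];R=s['tool_rot'];G=P+[0,0,.0187]
L,e=tri((319.25,145),(255.75,206));r=L-G
print(L,e,'rel',R.T@r,np.linalg.norm(r))
L2=G+R@[.0995,0,-.0553]; print('model',L2)
M=np.array([.6159,.1495,.2841])
for l in(L,L2): print('move tool mm',R.T@(M-l)*1000, 'units',R.T@(M-l)/.04)
print('yaw',np.degrees(np.arctan2(R[1,0],R[0,0])))
I=np.load('met1.npz')
for n in('side','top'):
    for a,c,m in blobs(np.ascontiguousarray(I[n]),(0,130,80),(6,255,255)):
        if a<30: print(n,a,c)
"
```

```text
[0.54759394 0.14441888 0.24331278] 0.005307085831621203 rel [ 0.10141596  0.00172473 -0.05506902] 0.11541563176591588
model [0.54561805 0.14607475 0.2435427 ]
move tool mm [ 68.45750958  -2.65100479 -40.76364787] units [ 1.71143774 -0.06627512 -1.0190912 ]
move tool mm [ 70.37346704  -0.9262791  -40.53266774] units [ 1.75933668 -0.02315698 -1.01331669]
yaw 2.028575575173204
side 7 [336.7 126. ]
side 7 [341. 141.]
top 10 [272.2 176.3]
top 11 [228.9 178.6]
```

```bash
python3 -m jog '[{"linear":[0.4,-0.02,-0.24],"roll":0},{"linear":[0.5,-0.025,-0.29],"roll":0},{"linear":[0.4,0,-0.24],"roll":0},{"linear":[0.29,0,-0.165],"roll":0},{"linear":[0.15,0,-0.08],"roll":0},{"linear":[0,0,0],"roll":0},{"linear":[0,0,0],"roll":0},{"linear":[0,0,0],"roll":0}]' -1 110
python3 m.py met2; python3 edge.py met2
```

```text
time_s: 16.27
position: [0.5147, 0.1467, 0.2094]
tool_rot: [[0.999, 0.034, -0.002], [0.034, -0.999, -0.0], [-0.002, 0.0, -1.0]]
ft_force: [-0.3, 0.6, -1.9]
grip_width: 0.0291
gripper_force: 108.6
side origin 259 78
top origin 207 143
lower 27 15 ang 29.46 offset from grasp mm -13.7 span -26.0 71.0
upper 27 17 ang 28.84 offset from grasp mm 13.1 span -38.0 57.0
```

View pics/met2.png

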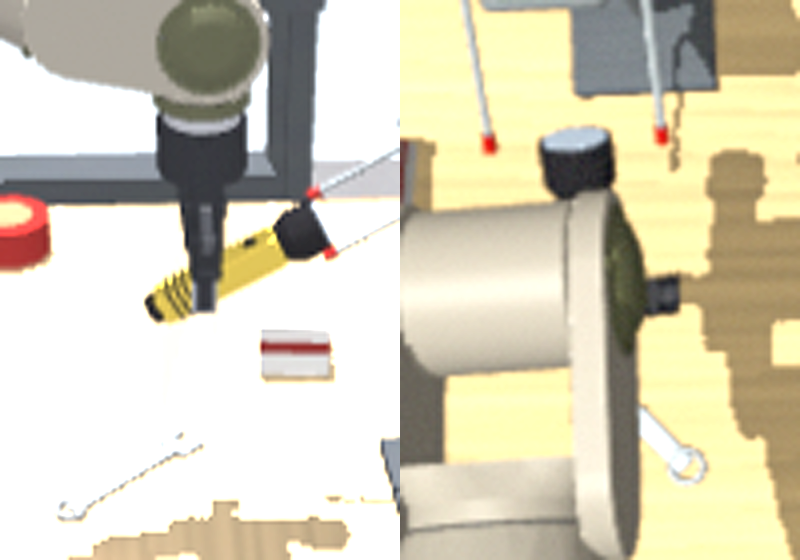

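In the top view the lens (577,141) sits midway between the tips at (489,143) and (661,134). In the side view its centre (317,227) is 2 to 3 mm short of the tips' midpoint (322,222). A small nudge forward and up, then I hand in.

```bash
python3 -m jog '[{"linear":[0.06,0,-0.04],"roll":0},{"linear":[0,0,0],"roll":0},{"linear":[0,0,0],"roll":0},{"linear":[0,0,0],"roll":0},{"linear":[0,0,0],"roll":0}]'; python3 -c "
from rig import env
print(env.close_job())"
```

```text
time_s: 16.78
position: [0.5178, 0.1473, 0.2115]
tool_rot: [[0.999, 0.035, -0.0], [0.035, -0.999, -0.0], [-0.0, 0.0, -1.0]]
ft_force: [0.1, -0.1, -2.7]
grip_width: 0.0287
gripper_force: 108.6
the job is handed in; nothing more can be done
None
```

I handed the job in at 16.8 s with the yellow torch held at the meter: its lens within an estimated 2–3 mm of the midpoint between the red tips, pointing up at about 29° by my measurement (30° asked), gripped at 109 N. The verdict was not returned, and I took no picture after the last 3 mm nudge.

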